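# Nest the bisque set for the kiln

## Robot

A 6-joint arm with a two-finger parallel gripper is mounted at the origin on the work surface. World frame = base frame: x ahead of the robot, y to its left, z up, the work surface at z = 0. Lengths are in m, angles in rad, forces in N, time in s.
With the tool pointing down it reaches from about 0.3 to 0.85 m from the base axis. Payload 4.2 kg.
Tool frame: the origin (TCP) lies at the very end of the fingers, on their centre line; the grasp point (between the pads) lies 19 mm behind it; z points along the fingers, y is the line along which they close (so a half turn about z gives the same grasp; the last joint's range is limited). The gripper opens to 91 mm and grips with 3 to 60 N. Pads are 32 mm wide; open, the fingers measure 118 mm over their backs; the gripper's body (76 mm by 178 mm) begins 60 mm behind the grasp point.
Start: joints at [1.325, 0.32, 1.565, -0, 1.257, -0.02], TCP at [0.129, 0.56, 0.214] pointing down, gripper open.
Joint ranges: [-3.11, 3.11], [-0.84, 2.01], [0.21, 2.61], [-1.34, 4.49], [0.05, 2.63], [-2.56, 2.56]. Speed limits (rad/s): [2.57, 2.57, 3.14, 3.14, 3.14, 3.14].

## Interface

Orientations are given as a 3x3 rotation matrix whose columns are the frame's x, y, z axes.
In Python, from workcell import robot, vision gives the robot as it stands.
- The arm moves only by the shell command python3 -m handwheel 'ROWS' [FORCE]. ROWS is JSON, a list of rows, each a list of 7 numbers: the turn, a rotation vector about the tool's x, y, z in degrees, then the shift along the tool's x, y, z in m, then the finger opening in m, from 0 to 0.0912. In form: [[rx, ry, rz, dx, dy, dz, fingers], ...]. A call has 1 to 10 rows; each row shifts and turns the commanded pose from where the row before left it, along the tool's axes as they then stand; what a row does not reach is not made up. A row lasts 1/8 s, in which the tool goes at most 62.5 mm and 10.7 degrees, less where a joint would pass 70% of its speed; a pose out of reach is approached as far as the arm can. A call with a gripper value outside its range is refused whole. The fingers move at their own pace and stop on an object; FORCE is the grip in N (left out, the last holds). Time passes only in rows, so rows that do not move let the fingers close. It gives the time, the measured TCP pose, the force, the opening and the grip force at its end, in the units of the state.
- robot.observe(): the state, without advancing time (a new reading comes with each control period).
- vision.get_image(name): name is "scene" or "top" or "wrist"; returns the picture (384x512x3 uint8, red, green, blue); there is no depth.
- vision.camera_params(name): a dict with "mtx" (3x3 intrinsics, pixels), "R" (3x3) and "t" (3): a world point X has camera coordinates R X + t; the wrist camera has in their place "T_tool_cam" (4x4, takes a point from camera to tool coordinates, whose origin is the TCP and whose axes are the flange's). Camera axes: x right, y down, z forward; pixel columns grow to the right and rows downward; lengths in m; the calibration is good to about 2 mm. A picture is of the moment at which its call begins: read the wrist's pose just before it. camera_params takes no time and is no camera call.
- robot.hand_in(): hands the job in; it is judged then, once.
Trained networks look in the newest picture that a camera, given by its name, has taken for a name from the list of things; names that differ only in an ending like _2 or _b are one class to them, and where a whole thing is asked for, a point or a joint stands for the part that bears it (a point fixed in the world has none). Each returns a list of dicts, best first, with "score" (0 to 1); they miss things now and then, are a little off and sometimes report something else, mostly with a low value. They report only what shows in the picture. A call takes as long as a camera call. They do not tell look-alikes from the thing itself.
- vision.regions_of(camera, thing): "region" (384x512 bool, what is visible of it) and "at" ([row, column] in pixels, amid what is visible of it).
- vision.spot_point(camera, thing): "at" ([row, column] in pixels: a listed point, or the origin of a listed thing).
The state is a dict: "clock": time; "qpos": joint angles; "qvel": joint speeds; "effort": joint torques, N m; "tcp_pos": TCP position; "tcp_rot": TCP orientation; "wrist_force": force on the tool from outside, world axes, zero at the start; "ft_torque": the same for the moment, N m; "width": finger opening in m; "finger_force": force on a finger pad.
Only numpy, scipy, OpenCV 4.12 (cv2) and the standard library are available. Lean on these libraries where they do the work, as an engineer would, in place of code of your own. Each camera call takes 0.05 s, during which the arm holds its last target. There are 200 camera calls.

## Task

Get this set of clay ware ready for the kiln: lift the glaze jar out of the pan and stand it on the cork mat, then nest every bowl on the table and the beaker inside one another in the pan, upright and in order of size, the beaker innermost, setting each down rather than dropping it, with the pan staying on its plaster bat. Once they are all nested, find the one star-footed stilt with a pin in the crate of kiln furniture and put it in the beaker; leave the other props in the crate and do not disturb the mug, bottle and brush.

Things in the scene. Friction and masses are not known exactly. Their poses are not given: they have to be found in the camera images.
- pan: Pan, widest and lowest of the set, standing on the bat with the jar in it at the start: plain cream unglazed clay, round, open top, slightly tapered: outer diameter 186 mm at the rim and 178 mm at the foot, 45 mm high, wall 8 mm thick, floor 9 mm thick. Origin at the centre of its underside, z up through the mouth.
- bowl_large: Large bowl: plain cream unglazed clay, round, open top, slightly tapered: outer diameter 158 mm at the rim and 150 mm at the foot, 53 mm high, wall 8 mm thick, floor 9 mm thick. Origin at the centre of its underside, z up through the mouth. May be absent (None).
- bowl_medium: Medium bowl: plain cream unglazed clay, round, open top, slightly tapered: outer diameter 130 mm at the rim and 122 mm at the foot, 61 mm high, wall 8 mm thick, floor 9 mm thick. Origin at the centre of its underside, z up through the mouth. May be absent (None).
- bowl_small: Small bowl: plain cream unglazed clay, round, open top, slightly tapered: outer diameter 102 mm at the rim and 94 mm at the foot, 69 mm high, wall 8 mm thick, floor 9 mm thick. Origin at the centre of its underside, z up through the mouth. May be absent (None).
- beaker: Beaker, the narrowest and tallest of the set: plain cream unglazed clay, round, open top, slightly tapered: outer diameter 76 mm at the rim and 68 mm at the foot, 77 mm high, wall 8 mm thick, floor 9 mm thick. Origin at the centre of its underside, z up through the mouth. Always present.
- bat: Fixed white plaster disc, 200 mm across, 12 mm thick, under the pan. Origin at the centre of its underside.
- jar: Small amber glaze jar with a white lid, 44 mm across, 62 mm high, standing in the pan at the start. Origin at the centre of its underside, z up.
- mat: Fixed square cork mat, 95 by 95 mm, 4 mm thick, on the table. Origin at the centre of its underside.
- crate: Fixed open plywood crate of kiln furniture, 222 (x) by 170 (y) by 50 mm high, walls and floor 6 mm. Origin at the centre of its underside.
- stilt: Kiln stilt in the crate: three flat arms (each reaching 17 mm from the middle, 8 mm wide, 8 mm thick) as a star-shaped foot with an upright round pin 12 mm across in the middle, 46 mm high in all; buff fireclay. Origin at the centre of its underside, z up along the pin. The only piece in the crate with arms and a pin.
- prop_square: Kiln prop in the crate, upright square block 26 by 26 by 36 mm high, buff fireclay; stays in the crate. Origin at the centre of its underside.
- prop_round: Kiln prop in the crate, solid cylinder 26 mm across, 34 mm high; stays. Origin at the centre of its underside.
- prop_flat: Kiln prop in the crate, block 34 by 20 by 20 mm high; stays. Origin at the centre of its underside.
- prop_tube: Kiln prop in the crate, short tube 30 mm across, 26 mm high; stays. Origin at the centre of its underside.
- mug: Bystander: white mug, 76 mm across, 95 mm high, beyond the bowls. Origin at the centre of its underside.
- slip_bottle: Bystander: small white bottle, 36 mm across, 85 mm high, near the robot on its right. Origin at the centre of its underside.
- brush: Bystander: brush 170 mm long lying on the far side of the table.
Not all that is in view belongs to the job. Leave any black or orange look-alike of the beaker alone.

How it is judged:
On the way, in this order (a step that is already met when the one before it is completed fails the run):
1. the jar stands on the cork mat (horizontal distance between jar and mat below 0.035 m and z of jar in the frame of mat below 0.009 m and angle between jar's own z axis and vertical below 0.12 rad), for 0.2 s.
2. all bowls present and the beaker are nested in the pan in size order (horizontal distance between bowl_large and pan below 0.009 m and z of bowl_large in the frame of pan between 0.005 and 0.014 m and horizontal distance between bowl_medium and pan below 0.023 m and z of bowl_medium in the frame of pan between 0.005 and 0.023 m and horizontal distance between bowl_small and pan below 0.037 m and z of bowl_small in the frame of pan between 0.005 and 0.032 m and horizontal distance between beaker and pan below 0.05 m and z of beaker in the frame of pan between 0.005 and 0.041 m and horizontal distance between bowl_medium and bowl_large below 0.009 m and z of bowl_medium in the frame of bowl_large between 0.005 and 0.014 m and horizontal distance between bowl_small and bowl_large below 0.023 m and z of bowl_small in the frame of bowl_large between 0.005 and 0.023 m and horizontal distance between beaker and bowl_large below 0.036 m and z of beaker in the frame of bowl_large between 0.005 and 0.032 m and horizontal distance between bowl_small and bowl_medium below 0.009 m and z of bowl_small in the frame of bowl_medium between 0.005 and 0.014 m and horizontal distance between beaker and bowl_medium below 0.022 m and z of beaker in the frame of bowl_medium between 0.005 and 0.023 m and horizontal distance between beaker and bowl_small below 0.008 m and z of beaker in the frame of bowl_small between 0.005 and 0.014 m and angle between each of pan, bowl_large, bowl_medium, bowl_small, beaker's own z axis and vertical below 0.12 rad and contact force between each of bowl_large, bowl_medium, bowl_small, beaker and the fingers below 0.1 N), for 0.2 s.
3. the stilt is in the beaker (horizontal distance between stilt and beaker below 0.026 m and z of stilt in the frame of beaker between 0.004 and 0.055 m), for 0.2 s.
At the end, for the whole second after the job is handed in: Pan flat on the bat (35 mm of centre); each bowl present and the beaker upright (0.12 rad) on the floor of the next larger vessel; jar upright on the mat (35 mm of centre); stilt inside the beaker; other props in the crate; all at rest (all of step 1 and all of step 3 and horizontal distance between pan and bat below 0.035 m and z of pan in the frame of bat between 0.008 and 0.017 m and horizontal distance between bowl_large and pan below 0.009 m and z of bowl_large in the frame of pan between 0.005 and 0.014 m and horizontal distance between bowl_medium and pan below 0.023 m and z of bowl_medium in the frame of pan between 0.005 and 0.023 m and horizontal distance between bowl_small and pan below 0.037 m and z of bowl_small in the frame of pan between 0.005 and 0.032 m and horizontal distance between beaker and pan below 0.05 m and z of beaker in the frame of pan between 0.005 and 0.041 m and horizontal distance between bowl_medium and bowl_large below 0.009 m and z of bowl_medium in the frame of bowl_large between 0.005 and 0.014 m and horizontal distance between bowl_small and bowl_large below 0.023 m and z of bowl_small in the frame of bowl_large between 0.005 and 0.023 m and horizontal distance between beaker and bowl_large below 0.036 m and z of beaker in the frame of bowl_large between 0.005 and 0.032 m and horizontal distance between bowl_small and bowl_medium below 0.009 m and z of bowl_small in the frame of bowl_medium between 0.005 and 0.014 m and horizontal distance between beaker and bowl_medium below 0.022 m and z of beaker in the frame of bowl_medium between 0.005 and 0.023 m and horizontal distance between beaker and bowl_small below 0.008 m and z of beaker in the frame of bowl_small between 0.005 and 0.014 m and angle between each of pan, bowl_large, bowl_medium, bowl_small, beaker's own z axis and vertical below 0.12 rad and linear speed of each of pan, bowl_large, bowl_medium, bowl_small, beaker, jar, stilt below 0.02 m/s and z of each of prop_square, prop_round, prop_flat, prop_tube in the frame of crate below 0.06 m); the robot touches nothing.
It fails at once if a bystander (mug, bottle or brush) is pushed more than 5 cm (distance of any of mug, slip_bottle, brush from where it was at the start of the episode above 0.05 m).
It fails at once if the mug or the bottle is tipped over (angle between any of mug, slip_bottle's own z axis and vertical above 0.6 rad).
It fails at once if a prop other than the stilt is taken out of the crate (z of any of prop_square, prop_round, prop_flat, prop_tube in the frame of crate above 0.09 m).
It fails at once if a bowl or the beaker is dropped from more than about 5 cm (moves faster than 1 m/s with no finger on it) ((linear speed of bowl_large above 1 m/s and contact force between bowl_large and the fingers below 0.1 N) or (linear speed of bowl_medium above 1 m/s and contact force between bowl_medium and the fingers below 0.1 N) or (linear speed of bowl_small above 1 m/s and contact force between bowl_small and the fingers below 0.1 N) or (linear speed of beaker above 1 m/s and contact force between beaker and the fingers below 0.1 N)).
Of bowl_large, bowl_medium, bowl_small only 2 to 3 are there at a start; the rules pass over those that are not, and their reading is None.
At some moment in a run one of bowl_large, bowl_medium, bowl_small, beaker may be knocked a few centimetres aside while the robot is not near it.
It also fails if it takes over 192 s, if anything falls off the work surface, if the arm or the gripper's body presses on something with over 40 N, if the wrist force passes 120 N, or if a joint passes its speed limit or range.

## Working session

There is one attempt and no reset: what is moved stays moved. The work goes in short steps, Python scripts to look and compute and a shell command to move; the robot and the scene stay as the last step left them, time stands still between calls to the robot, and variables do not carry over. Pictures are saved under pics/ and viewed, at most 14 in all, crops included, and the job is handed in when it is done.

```bash
mkdir -p pics; ls; cat > h.py <<'E'
import numpy as np, cv2
from workcell import robot, vision
def save(cam,fn):
    im=vision.get_image(cam); cv2.imwrite('pics/'+fn,im[:,:,::-1]); return im
def ray(cam,rc,pose=None):
    p=vision.camera_params(cam); K=np.array(p['mtx'])
    d=np.linalg.inv(K)@np.array([rc[1],rc[0],1.0])
    if cam=='wrist':
        s=pose or robot.observe(); T=np.array(p['T_tool_cam']); R=np.array(s['tcp_rot']); t=np.array(s['tcp_pos'])
        return R@T[:3,3]+t, R@T[:3,:3]@d
    R=np.array(p['R']); t=np.array(p['t']); return -R.T@t, R.T@d
def at_z(cam,rc,z,pose=None):
    o,d=ray(cam,rc,pose); return o+d*(z-o[2])/d[2]
def proj(cam,X,pose=None):
    p=vision.camera_params(cam); K=np.array(p['mtx']); X=np.array(X,float)
    if cam=='wrist':
        s=pose or robot.observe(); T=np.array(p['T_tool_cam']); R=np.array(s['tcp_rot']); t=np.array(s['tcp_pos'])
        c=T[:3,:3].T@(R.T@(X-t)-T[:3,3])
    else: c=np.array(p['R'])@X+np.array(p['t'])
    u=K@c; return u[1]/u[2],u[0]/u[2]
E
python3 - <<'E'
from h import *
s=robot.observe(); print(s['clock'],s['tcp_pos'],np.round(s['tcp_rot'],3),s['width'])
save('top','top0.png'); save('scene','scene0.png')
for c in('top','scene'):
    o,d=ray(c,(192,256)); print(c,o,d)
print(np.round(vision.camera_params('wrist')['T_tool_cam'],3),vision.camera_params('wrist')['mtx'])
E
```

```text
pics
0.0 [0.1286239  0.55990718 0.21312447] [[-0.975  0.224 -0.   ]
 [ 0.224  0.975 -0.002]
 [ 0.    -0.002 -1.   ]] 0.09128944737093116
top [0.43009892 0.00738032 1.39574733] [ 0.08480271 -0.00146311 -0.99645677]
scene [1.27863535 0.02278288 1.09454071] [-0.57427736 -0.02197917 -0.81845137]
[[ 0.001 -0.968 -0.25   0.069]
 [ 1.     0.001  0.001  0.001]
 [-0.001 -0.25   0.968 -0.17 ]
 [ 0.     0.     0.     1.   ]] [[270.18927034   0.         252.25038563]
 [  0.         270.18927034 192.43240894]
 [  0.           0.           1.        ]]
```

View pics/top0.png

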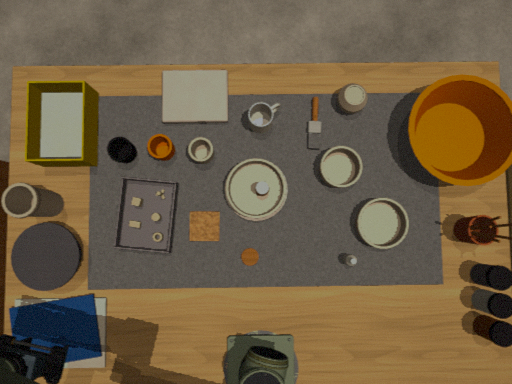

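View pics/scene0.png

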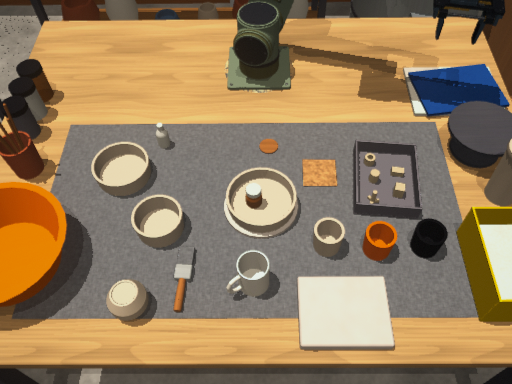

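```bash
python3 - <<'E'
from h import *
H=dict(pan=.057,bowl_large=.053,bowl_medium=.061,bowl_small=.069,beaker=.077,jar=.079,mat=.004,crate=.05,stilt=.052,prop_square=.042,prop_round=.04,prop_flat=.026,prop_tube=.032,mug=.095,slip_bottle=.085,brush=.01,bat=.012)
for n,h in H.items():
    for c in('top','scene'):
        for r in vision.spot_point(c,n)[:3]:
            if r['score']>.3: print(n,c,round(r['score'],2),np.round(r['at'],1),'z0',np.round(at_z(c,r['at'],.021 if n=='jar' else .012 if n=='pan' else .006 if n in('stilt',) or 'prop' in n else 0),3))
E
```

```text
pan top 0.9 [189.5 254.6] z0 [0.556 0.01  0.012]
pan scene 0.84 [202.5 260.1] z0 [0.554 0.005 0.012]
bowl_large top 0.84 [224.8 377.8] z0 [ 0.439 -0.382  0.   ]
bowl_large scene 0.76 [171.6 123.9] z0 [ 0.436 -0.385  0.   ]
bowl_medium top 0.64 [121.7 257.3] z0 [ 0.778 -0.001  0.   ]
bowl_medium top 0.57 [169.9 337. ] z0 [ 0.617 -0.256  0.   ]
bowl_medium scene 0.81 [224.9 158. ] z0 [ 0.615 -0.266  0.   ]
beaker top 0.92 [155.  201.2] z0 [0.67 0.18 0.  ]
beaker top 0.91 [150.6 164.3] z0 [0.686 0.299 0.   ]
beaker top 0.78 [151.5 127.1] z0 [0.684 0.418 0.   ]
beaker scene 0.95 [247.4 376.7] z0 [0.686 0.303 0.   ]
beaker scene 0.92 [246.  423.3] z0 [0.682 0.422 0.   ]
jar top 0.45 [185.8 260.4] z0 [ 0.567 -0.009  0.021]
jar scene 0.66 [201.2 257. ] z0 [ 0.555 -0.003  0.021]
mat top 0.85 [227.1 203.4] z0 [0.439 0.174 0.   ]
mat scene 0.76 [172.2 319.1] z0 [0.443 0.172 0.   ]
crate top 0.83 [213.2 146.1] z0 [0.485 0.356 0.   ]
crate scene 0.75 [180.2 385.6] z0 [0.473 0.356 0.   ]
stilt top 0.64 [212.  149.3] z0 [0.489 0.344 0.006]
stilt top 0.58 [190.6 161. ] z0 [0.556 0.308 0.006]
stilt 
[... 597 characters left out ...]
0.2] z0 [0.454 0.373 0.006]
prop_flat scene 0.56 [171.4 396.4] z0 [0.447 0.389 0.006]
prop_tube top 0.47 [237.4 157. ] z0 [0.408 0.319 0.006]
prop_tube scene 0.58 [159.  367.6] z0 [0.402 0.314 0.006]
mug top 0.68 [120.  258.6] z0 [ 0.783 -0.006  0.   ]
mug top 0.32 [201.5 137.5] z0 [0.523 0.383 0.   ]
mug scene 0.96 [280.6 253.3] z0 [ 0.776 -0.011  0.   ]
slip_bottle top 0.52 [258.7 345.2] z0 [ 0.333 -0.275  0.   ]
slip_bottle scene 0.76 [140.8 166.4] z0 [ 0.321 -0.276  0.   ]
brush top 0.93 [124.3 315.7] z0 [ 0.767 -0.191  0.   ]
brush scene 0.94 [278.2 183.1] z0 [ 0.769 -0.185  0.   ]
bat scene 0.62 [173.  396.2] z0 [0.448 0.39  0.   ]
bat scene 0.51 [171.9 122.9] z0 [ 0.437 -0.388  0.   ]
```

The top picture shows the pan with jar at (189,255), mat (226,204), crate (215,147), large bowl (223,382), medium bowl (167,341) and a cream beaker (150,201). It also shows orange and black look-alikes at (147,160) and (150,122), and an unknown cream thing at (98,352). I'll crop the unknown thing and the crate up close.

```bash
python3 - <<'E'
from h import *
t=cv2.imread('pics/top0.png'); s=cv2.imread('pics/scene0.png')
f=lambda im,r,c,h,w:cv2.resize(im[r:r+h,c:c+w],(390,290),interpolation=cv2.INTER_CUBIC)
a=np.hstack([f(s,265,90,60,80),f(t,70,310,60,80)]); b=np.hstack([f(s,135,345,90,120),f(t,170,100,90,120)])
cv2.imwrite('pics/crop0.png',np.vstack([a,b]))
for c in('top','scene'):
    for r in vision.spot_point(c,'bowl_small')[:3]: print(c,r, at_z(c,r['at'],0))
E
```

```text
(no output)
```

View pics/crop0.png

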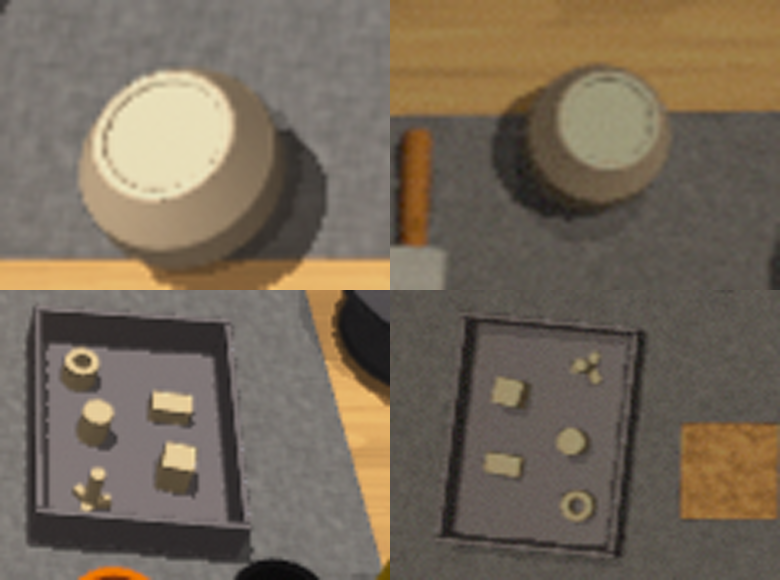

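The unknown cream thing is a closed, bulging pot, which is not one of the bowls, so the small bowl is absent. The candidates in the top picture are:
- **Beaker:** cream (150,201), orange (147,160) and black (150,122). I choose the cream one.
- **Stilt:** the star with a pin at top (190,161). The tube is at (237,157), the cylinder at (217,157), and the square and flat blocks are at (204,136) and (223,138).

Next I'll measure by silhouette fitting.

```bash
cat >> h.py <<'E'
G=dict(pan=(.093,.089,.045),bowl_large=(.079,.075,.053),bowl_medium=(.065,.061,.061),beaker=(.038,.034,.077),jar=(.022,.022,.062))
def hullmask(cam,n,xy,z0,pose=None):
    rt,rb,h=G[n]; a=np.linspace(0,6.283,40); P=[]
    for r,z in((rt,z0+h),(rb,z0)):
        P+=[proj(cam,(xy[0]+r*np.cos(t),xy[1]+r*np.sin(t),z),pose)[::-1] for t in a]
    m=np.zeros((384,512),np.uint8); cv2.fillConvexPoly(m,cv2.convexHull((np.array(P)*16).round().astype(np.int32)),255,shift=4); return m>0
def fit(cam,n,guess,z0=0.,pose=None):
    """silhouette fit of upright vessel; camera must hold a fresh picture"""
    best=None
    for r in vision.regions_of(cam,n):
        q=at_z(cam,r['at'],z0+G[n][2]/2,pose)[:2]
        e=np.linalg.norm(q-guess)
        if e<.06 and (best is None or e<best[0]): best=(e,r)
    if best is None: return None
    m=best[1]['region'].astype(np.uint8); cs,_=cv2.findContours(m,0,2)
    hl=cv2.convexHull(max(cs,key=cv2.contourArea)); M=np.zeros((384,512),np.uint8); cv2.fillConvexPoly(M,hl,1); M=M>0
    cen=lambda k:np.array(np.nonzero(k)).mean(1)
    xy=np.array(guess,float)
    for _ in range(6):
        k=hullmask(cam,n,xy,z0,pose); z=z0+G[n][2]/2
        xy=xy+at_z(cam,cen(M),z,pose)[:2]-at_z(cam,cen(k),z,pose)[:2]
    k=hullmask(cam,n,xy,z0,pose)
    return np.round(xy,4),'IoU %.2f area %.2f score %.2f'%((k&M).sum()/(k|M).sum(),M.sum()/k.sum(),best[1]['score'])
E
python3 - <<'E'
from h import *
g=dict(pan=(.556,.008,.012),bowl_large=(.438,-.384,0),bowl_medium=(.616,-.261,0),beaker=(.67,.18,0),jar=(.556,0,.021))
for c in('top','scene'):
    vision.get_image(c)
    for n,v in g.items(): print(c,n,fit(c,n,v[:2],v[2]))
    for r in vision.regions_of(c,'mat')[:1]: print('mat',at_z(c,np.array(np.nonzero(r['region'])).mean(1),.004))
    for r in vision.regions_of(c,'stilt')[:2]: print('stilt',r['score'],r['at'],at_z(c,r['at'],.02),np.nonzero(r['region'])[0].size)
E
```

```text
top pan (array([0.5572, 0.0068]), 'IoU 0.97 area 0.97 score 0.62')
top bowl_large (array([ 0.4448, -0.384 ]), 'IoU 0.96 area 0.96 score 0.77')
top bowl_medium (array([ 0.6203, -0.2592]), 'IoU 0.96 area 0.99 score 0.68')
top beaker (array([0.6757, 0.1732]), 'IoU 0.89 area 0.89 score 0.96')
top jar (array([ 0.5549, -0.013 ]), 'IoU 0.67 area 0.67 score 0.44')
mat [0.44213247 0.17000438 0.004     ]
stilt 0.75 [114.5, 260.2] [ 0.79608572 -0.01089274  0.02      ] 663
stilt 0.58 [193.2, 161.6] [0.54670762 0.30267231 0.02      ] 38
scene pan (array([0.56  , 0.0073]), 'IoU 0.97 area 0.97 score 0.67')
scene bowl_large (array([ 0.4461, -0.383 ]), 'IoU 0.97 area 0.97 score 0.72')
scene bowl_medium (array([ 0.6235, -0.2577]), 'IoU 0.94 area 0.94 score 0.87')
scene beaker (array([0.6783, 0.1736]), 'IoU 0.95 area 0.95 score 0.55')
scene jar (array([ 0.5594, -0.0122]), 'IoU 0.78 area 0.78 score 0.90')
mat [0.44948118 0.17044298 0.004     ]
```

```bash
cat > to.py <<'E'
import sys; from h import *
# to.py x y z yaw(deg of tool y axis in world; mod 180): remaining turn & shift in current and after-turn tool axes
def to(x,y,z,yaw):
    s=robot.observe(); R=np.array(s['tcp_rot']); cur=np.degrees(np.arctan2(R[1,1],R[0,1]))
    rz=-(yaw-cur); rz=(rz+90)%180-90; d=np.array([x,y,z])-s['tcp_pos']
    a=np.radians(cur-rz); Y=np.array([np.cos(a),np.sin(a),0]); Z=np.array([0,0,-1.]); X=np.cross(Y,Z)
    print('clk %.2f pos %s yaw %.1f w %.4f ff %s q6 %.2f zt %s'%(s['clock'],np.round(s['tcp_pos'],4),cur,s['width'],np.round(s['finger_force'],1),s['qpos'][5],np.round(R[:2,2],3)))
    print('turn rz %.2f then shift'%rz,np.round([X@d,Y@d,Z@d],4),'(now-axes',np.round(R.T@d,4),')')
if __name__=='__main__': to(*map(float,sys.argv[1:]))
E
python3 -m handwheel '[[0,0,-6.5,0,0,0,0.065],[0,0,-6.5,0,0,0,0.065],[0,0,0,-0.03,-0.04,0,0.065],[0,0,0,-0.03,-0.04,0,0.065],[0,0,0,-0.03,-0.04,0,0.065],[0,0,0,-0.03,-0.04,0,0.065],[0,0,0,-0.03,-0.04,0,0.065],[0,0,0,-0.03,-0.04,0,0.065],[0,0,0,-0.03,-0.04,0,0.065],[0,0,0,-0.03,-0.04,0,0.065]]' 30
python3 to.py .557 -.0125 .213 90
```

```text
clock: 3.95
tcp_pos: [0.37, 0.2394, 0.2142]
tcp_rot: [[-1.0, -0.001, 0.001], [-0.001, 1.0, 0.001], [-0.001, 0.001, -1.0]]
wrist_force: [0.6, -0.6, -0.4]
width: 0.0651
finger_force: 0.0
clk 3.95 pos [0.37   0.2394 0.2142] yaw 90.1 w 0.0651 ff 0.0 q6 -1.02 zt [0.001 0.001]
turn rz 0.07 then shift [-0.187  -0.2519  0.0012] (now-axes [-0.1867 -0.2521  0.0012] )
```

```bash
python3 -m handwheel '[[0,0,0,-0.031,-0.042,0,0.065],[0,0,0,-0.031,-0.042,0,0.065],[0,0,0,-0.031,-0.042,0,0.065],[0,0,0,-0.031,-0.042,0,0.065],[0,0,0,-0.031,-0.042,0,0.065],[0,0,0,-0.031,-0.042,0,0.065],[0,0,0,0,0,0,0.065],[0,0,0,0,0,0,0.065]]' 30
python3 - <<'E'
from h import *
s=robot.observe(); save('wrist','w1.png')
print(fit('wrist','jar',(.557,-.0125),.021,s),fit('wrist','pan',(.5585,.007),.012,s))
print(proj('wrist',(.557,-.0125,.083),s))
E
```

```text
clock: 4.95
tcp_pos: [0.5548, -0.0108, 0.2137]
tcp_rot: [[-1.0, -0.001, -0.001], [-0.001, 1.0, 0.001], [0.001, 0.001, -1.0]]
wrist_force: [-0.1, 0.1, 0.8]
width: 0.0649
finger_force: 0.0
(array([ 0.5559, -0.0096]), 'IoU 0.85 area 0.85 score 0.73') (array([0.5551, 0.009 ]), 'IoU 0.92 area 0.93 score 0.93')
(np.float64(187.54116914902255), np.float64(249.9211087834563))
```

View pics/w1.png

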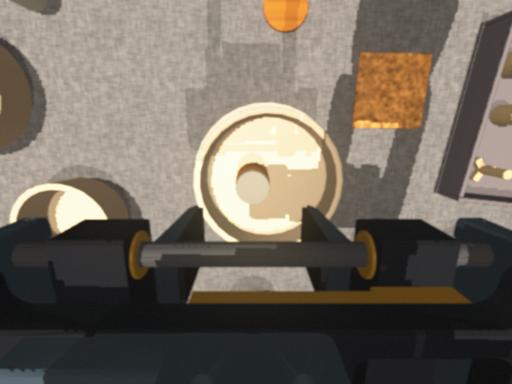

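The wrist view shows the jar at (183,253) in the pan, the mat at (90,393), and the medium bowl at (205,60) on the left. The jar is at about (0.556,-0.011), so I descend.

```bash
python3 -m handwheel '[[0,0,0,0,0,0.05,0.065],[0,0,0,-0.001,0,0.05,0.065],[0,0,0,0,0,0.04,0.065],[0,0,0,0,0,0.028,0.065],[0,0,0,0,0,0,0.065],[0,0,0,0,0,0,0.03],[0,0,0,0,0,0,0.03],[0,0,0,0,0,0,0.03],[0,0,0,0,0,0,0.03],[0,0,0,0,0,0,0.03]]' 25
python3 -m handwheel '[[0,0,0,0,0,-0.03,0.03],[0,0,0,0,0,-0.04,0.03],[0,0,0,0,0,-0.04,0.03],[0,0,0,0,0,0,0.03]]'
python3 to.py .446 .170 .15 90
```

```text
clock: 6.35
tcp_pos: [0.5573, -0.0109, 0.0474]
tcp_rot: [[-1.0, -0.001, 0.003], [-0.001, 1.0, 0.0], [-0.003, 0.0, -1.0]]
wrist_force: [-1.4, 0.9, 7.3]
width: 0.0428
finger_force: 25.0
clock: 6.85
tcp_pos: [0.5583, -0.0113, 0.159]
tcp_rot: [[-1.0, -0.001, 0.007], [-0.001, 1.0, -0.0], [-0.007, -0.0, -1.0]]
wrist_force: [-0.0, -0.6, -1.1]
width: 0.0422
finger_force: 25.0
clk 6.85 pos [ 0.5583 -0.0113  0.159 ] yaw 90.1 w 0.0422 ff 25.0 q6 -1.61 zt [ 0.007 -0.   ]
turn rz 0.06 then shift [0.1123 0.1813 0.009 ] (now-axes [0.1122 0.1815 0.0082] )
```

```bash
python3 -m handwheel '[[0,0,0,0.022,0.036,0,0.03],[0,0,0,0.023,0.036,0,0.03],[0,0,0,0.022,0.036,0,0.03],[0,0,0,0.023,0.036,0,0.03],[0,0,0,0.022,0.037,0,0.03],[0,0,0,0,0,0.04,0.03],[0,0,0,0,0,0.04,0.03],[0,0,0,0,0,0.03,0.03],[0,0,0,0,0,0.01,0.03],[0,0,0,0,0,0,0.03]]'
python3 to.py .446 .170 .0315 90
```

```text
clock: 8.1
tcp_pos: [0.4436, 0.1695, 0.0353]
tcp_rot: [[-1.0, -0.001, -0.002], [-0.001, 1.0, -0.001], [0.002, -0.001, -1.0]]
wrist_force: [-0.2, -0.4, -0.8]
width: 0.0426
finger_force: 25.0
clk 8.10 pos [0.4436 0.1695 0.0353] yaw 90.1 w 0.0426 ff 25.0 q6 -1.23 zt [-0.002 -0.001]
turn rz 0.05 then shift [-0.0024  0.0005  0.0038] (now-axes [-0.0024  0.0005  0.0038] )
```

```bash
python3 -m handwheel '[[0,0,0,-0.002,0,0.004,0.03],[0,0,0,0,0,0,0.03],[0,0,0,0,0,0,0.065],[0,0,0,0,0,0,0.065],[0,0,0,0,0,0,0.065],[0,0,0,0,0,-0.02,0.065],[0,0,0,0,0,-0.05,0.065],[0,0,0,0,0,-0.06,0.05],[0,0,0,0,0,-0.03,0.05]]'
python3 -m handwheel '[[0,0,10,0,0,0,0.05],[0,0,10,0,0,0,0.05],[0,0,10,0,0,0,0.05],[0,0,10,0,0,0,0.05],[0,0,10,0,0,0,0.05],[0,0,10,0,0,0,0.05],[0,0,10,0,0,0,0.05],[0,0,10,0,0,0,0.05],[0,0,10,0,0,0,0.05],[0,0,0,0,0,0,0.05]]'
python3 - <<'E'
from h import *
from to import to
for c in('top','scene'):
    vision.get_image(c); print(c,fit(c,'jar',(.446,.17),.004),fit(c,'bowl_large',(.4455,-.3835)))
    for r in vision.regions_of(c,'mat')[:1]: print('mat',at_z(c,np.array(np.nonzero(r['region'])).mean(1),.004))
to(.3705,-.3835,.19,0)
E
```

```text
clock: 9.22
tcp_pos: [0.4473, 0.1702, 0.1954]
tcp_rot: [[-1.0, -0.001, 0.005], [-0.001, 1.0, 0.002], [-0.005, 0.002, -1.0]]
wrist_force: [0.5, -0.1, -1.0]
width: 0.0507
finger_force: 0.0
clock: 10.48
tcp_pos: [0.4461, 0.1697, 0.192]
tcp_rot: [[-0.003, 1.0, -0.0], [1.0, 0.003, 0.0], [0.0, -0.0, -1.0]]
wrist_force: [-0.4, 0.2, 0.6]
width: 0.0496
finger_force: 0.0
top None (array([ 0.4453, -0.3838]), 'IoU 0.97 area 0.97 score 0.58')
mat [0.44786089 0.14021927 0.004     ]
scene (array([0.4498, 0.1684]), 'IoU 0.88 area 0.89 score 0.64') (array([ 0.4456, -0.3837]), 'IoU 0.97 area 0.97 score 0.57')
mat [0.45645052 0.17522636 0.004     ]
clk 10.88 pos [0.4462 0.1698 0.1919] yaw 0.1 w 0.0504 ff 0.0 q6 0.34 zt [0. 0.]
turn rz 0.10 then shift [-0.5533 -0.0757  0.0019] (now-axes [-0.5531 -0.0767  0.0019] )
```

```bash
python3 -m handwheel '[[0,0,0,-0.055,-0.008,0,0.05],[0,0,0,-0.055,-0.008,0,0.05],[0,0,0,-0.055,-0.008,0,0.05],[0,0,0,-0.055,-0.008,0,0.05],[0,0,0,-0.055,-0.008,0,0.05],[0,0,0,-0.055,-0.007,0,0.05],[0,0,0,-0.055,-0.007,0,0.05],[0,0,0,-0.055,-0.007,0,0.05],[0,0,0,-0.055,-0.007,0,0.05],[0,0,0,-0.055,-0.008,0,0.05]]'
python3 -m handwheel '[[0,0,0,0,0,0.05,0.04],[0,0,0,0,0,0.04,0.04],[0,0,0,0,0,0,0.04],[0,0,0,0,0,0,0.04]]'
python3 to.py .3705 -.3835 .038 0
```

```text
clock: 12.12
tcp_pos: [0.3704, -0.3822, 0.192]
tcp_rot: [[-0.001, 1.0, 0.001], [1.0, 0.001, -0.0], [-0.0, 0.001, -1.0]]
wrist_force: [0.9, -0.5, 0.4]
width: 0.0501
finger_force: 0.0
clock: 12.62
tcp_pos: [0.3717, -0.3811, 0.1033]
tcp_rot: [[-0.001, 1.0, 0.002], [1.0, 0.001, -0.002], [-0.002, 0.002, -1.0]]
wrist_force: [-0.7, 0.7, 0.5]
width: 0.0397
finger_force: 0.0
clk 12.62 pos [ 0.3717 -0.3811  0.1033] yaw 0.1 w 0.0397 ff 0.0 q6 -0.82 zt [ 0.002 -0.002]
turn rz 0.08 then shift [-0.0024 -0.0012  0.0653] (now-axes [-0.0023 -0.0013  0.0653] )
```

```bash
python3 -m handwheel '[[0,0,0,-0.002,-0.001,0.03,0.04],[0,0,0,0,0,0.025,0.04],[0,0,0,0,0,0.0105,0.04],[0,0,0,0,0,0,0.04],[0,0,0,0,0,0,0],[0,0,0,0,0,0,0],[0,0,0,0,0,0,0],[0,0,0,0,0,0,0],[0,0,0,0,0,0,0],[0,0,0,0,0,0,0]]' 60
python3 -m handwheel '[[0,0,0,0,0,-0.01,0],[0,0,0,0,0,-0.02,0],[0,0,0,0,0,-0.03,0],[0,0,0,0,0,0,0],[0,0,0,0,0,0,0]]'
python3 - <<'E'
from h import *
save('scene','s2.png')
im=cv2.imread('pics/s2.png')[80:260,40:280]; cv2.imwrite('pics/s2c.png',cv2.resize(im,(720,540)))
E
```

```text
clock: 13.88
tcp_pos: [0.3707, -0.3833, 0.037]
tcp_rot: [[-0.001, 1.0, 0.002], [1.0, 0.001, -0.002], [-0.002, 0.002, -1.0]]
wrist_force: [0.7, -2.8, 2.7]
width: 0.0094
finger_force: 56.6
clock: 14.5
tcp_pos: [0.3684, -0.381, 0.095]
tcp_rot: [[-0.002, 1.0, -0.003], [1.0, 0.002, 0.003], [0.003, -0.003, -1.0]]
wrist_force: [-0.5, 0.0, -3.7]
width: 0.0093
finger_force: 57.6
```

View pics/s2c.png

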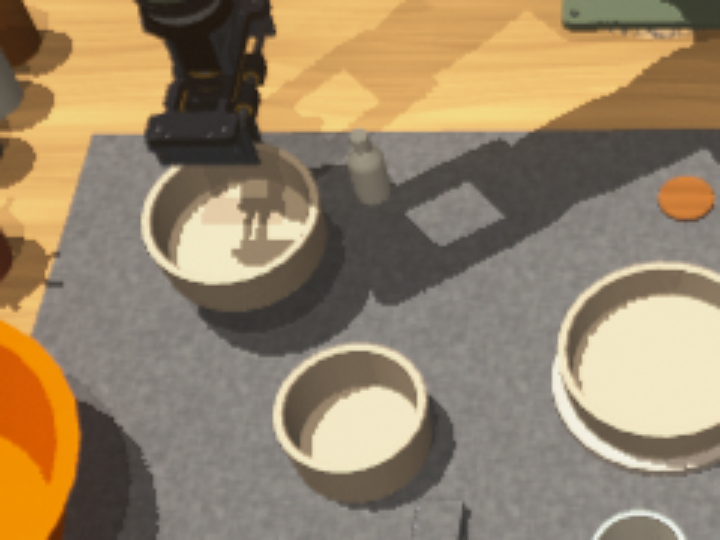

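The scene crop shows the large bowl held level by its near rim at crop (235,225), clear of the bottle (365,165). The medium bowl is at crop (355,415).

```bash
python3 -m handwheel '[[0,0,0,0,0,-0.03,0],[0,0,0,0,0,-0.025,0],[0,0,0,0,0,0,0]]'
python3 - <<'E'
from h import *
from to import to
for c in('top','scene'):
    vision.get_image(c); print(c,fit(c,'pan',(.558,.0073),.012),fit(c,'bowl_large',(.445,-.383),.1117))
print(robot.observe()['tcp_pos'])
to(.4837,.0075,.15,0)
E
```

```text
clock: 14.92
tcp_pos: [0.3701, -0.3827, 0.1517]
tcp_rot: [[-0.001, 1.0, 0.001], [1.0, 0.001, -0.001], [-0.001, 0.001, -1.0]]
wrist_force: [0.1, 0.2, -3.0]
width: 0.009
finger_force: 59.9
top (array([0.5572, 0.0069]), 'IoU 0.96 area 0.96 score 0.84') (array([ 0.4509, -0.3682]), 'IoU 0.76 area 0.77 score 0.67')
scene (array([0.5599, 0.0072]), 'IoU 0.94 area 0.94 score 0.80') (array([ 0.4477, -0.3762]), 'IoU 0.94 area 0.94 score 0.91')
[ 0.36916578 -0.381689    0.14997682]
clk 15.22 pos [ 0.3692 -0.3817  0.15  ] yaw 0.1 w 0.0091 ff 59.9 q6 -0.82 zt [-0.002  0.002]
turn rz 0.07 then shift [ 0.3892  0.1145 -0.    ] (now-axes [0.3891 0.115  0.0006] )
```

```bash
python3 -m handwheel '[[0,0,0,0.03,0.009,0,0],[0,0,0,0.05,0.015,0,0],[0,0,0,0.05,0.015,0,0],[0,0,0,0.05,0.015,0,0],[0,0,0,0.05,0.015,0,0],[0,0,0,0.05,0.015,0,0],[0,0,0,0.05,0.014,0,0],[0,0,0,0.04,0.010,0,0],[0,0,0,0.019,0.006,0,0],[0,0,0,0,0,0,0]]'
python3 - <<'E'
from h import *
from to import to
b=robot.observe()['tcp_pos'][2]-.037; print('bottom',b)
for c in('top','scene'):
    vision.get_image(c); print(c,fit(c,'bowl_large',(.558,.007),b))
save('scene','s3.png'); cv2.imwrite('pics/s3c.png',cv2.resize(cv2.imread('pics/s3.png')[100:280,170:410],(720,540)))
to(.4837,.0075,.15,0)
E
```

```text
clock: 16.48
tcp_pos: [0.4832, 0.008, 0.1508]
tcp_rot: [[-0.004, 1.0, -0.001], [1.0, 0.004, 0.0], [0.0, -0.001, -1.0]]
wrist_force: [0.2, -0.2, -2.7]
width: 0.0093
finger_force: 59.9
bottom 0.11379807586810817
top (array([0.5897, 0.0088]), 'IoU 0.48 area 0.48 score 0.61')
scene (array([0.5638, 0.0079]), 'IoU 0.89 area 0.90 score 0.60')
clk 16.73 pos [0.483  0.006  0.1513] yaw -0.0 w 0.0093 ff 59.9 q6 -0.01 zt [-0.001 -0.   ]
turn rz -0.01 then shift [0.0015 0.0007 0.0013] (now-axes [0.0015 0.0007 0.0013] )
```

View pics/s3c.png

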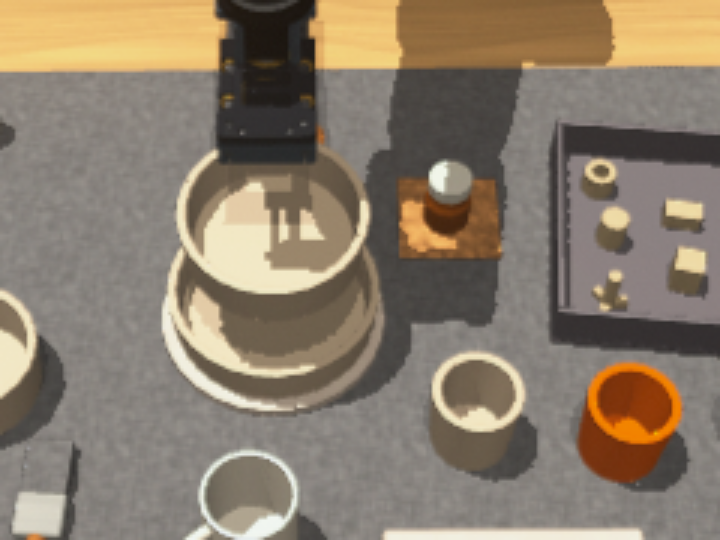

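The large bowl hangs level over the pan and the jar stands on the mat at crop (448,210). Lowering.

```bash
python3 -m handwheel '[[0,0,0,0.001,0.001,0.03,0],[0,0,0,0,0,0.03,0],[0,0,0,0,0,0.015,0],[0,0,0,0,0,0.005,0],[0,0,0,0,0,0.005,0],[0,0,0,0,0,0.003,0],[0,0,0,0,0,0,0]]'
python3 -m handwheel '[[0,0,0,0,0,0.002,0],[0,0,0,0,0,0.002,0],[0,0,0,0,0,0,0]]'
```

```text
clock: 17.6
tcp_pos: [0.4847, 0.0077, 0.064]
tcp_rot: [[-0.001, 1.0, 0.001], [1.0, 0.001, -0.0], [-0.0, 0.001, -1.0]]
wrist_force: [-1.8, -0.5, -0.7]
width: 0.0094
finger_force: 60.0
clock: 17.98
tcp_pos: [0.4843, 0.0078, 0.0596]
tcp_rot: [[-0.001, 1.0, 0.0], [1.0, 0.001, -0.0], [-0.0, 0.0, -1.0]]
wrist_force: [-4.4, -1.8, 3.4]
width: 0.0096
finger_force: 60.6
```

```bash
python3 -m handwheel '[[0,0,0,0,-0.001,0.001,0],[0,0,0,0,0,0,0.015],[0,0,0,0,0,0,0.025],[0,0,0,0,0,0,0.03],[0,0,0,0,0,0,0.03],[0,0,0,0,0,-0.03,0.03],[0,0,0,0,0,-0.06,0.04],[0,0,0,0,0,-0.04,0.04],[0,0,0,-0.04,0,0,0.04],[0,0,0,0,0,0,0.04]]'
python3 - <<'E'
from h import *
from to import to
for c in('top','scene'):
    vision.get_image(c); print(c,fit(c,'bowl_large',(.558,.007),.021),fit(c,'pan',(.558,.007),.012),fit(c,'bowl_medium',(.622,-.2585)),fit(c,'beaker',(.677,.1735)))
to(.561,-.2585,.19,0)
E
```

```text
clock: 19.23
tcp_pos: [0.4835, -0.0336, 0.1889]
tcp_rot: [[0.001, 1.0, 0.001], [1.0, -0.001, -0.0], [-0.0, 0.001, -1.0]]
wrist_force: [0.5, 0.0, 0.1]
width: 0.0397
finger_force: 0.0
top (array([0.571 , 0.0282]), 'IoU 0.61 area 0.62 score 0.65') None None (array([0.676 , 0.1725]), 'IoU 0.94 area 0.94 score 0.94')
scene (array([0.5558, 0.0083]), 'IoU 0.93 area 0.94 score 0.67') None (array([ 0.6222, -0.2579]), 'IoU 0.97 area 0.97 score 0.77') (array([0.6786, 0.1736]), 'IoU 0.93 area 0.93 score 0.74')
clk 19.73 pos [ 0.4834 -0.0318  0.1883] yaw 0.1 w 0.0401 ff 0.0 q6 -0.09 zt [-0.  0.]
turn rz 0.10 then shift [-0.2267  0.0776 -0.0017] (now-axes [-0.2268  0.0773 -0.0018] )
```

```bash
python3 -m handwheel '[[0,0,0,-0.056,0.019,0,0.04],[0,0,0,-0.057,0.02,0,0.04],[0,0,0,-0.057,0.019,0,0.04],[0,0,0,-0.057,0.019,0,0.04],[0,0,0,0,0,0.05,0.04],[0,0,0,0,0,0.04,0.04],[0,0,0,0,0,0,0.04]]'
python3 - <<'E'
from h import *
from to import to
for c in('top','scene'):
    save(c,c+'4.png'); print(c,fit(c,'bowl_large',(.557,.007),.021),fit(c,'bowl_medium',(.6215,-.2585)))
cv2.imwrite('pics/s4c.png',np.hstack([cv2.resize(cv2.imread('pics/'+f)[a:a+90,b:b+90],(400,400)) for f,a,b in(('scene4.png',155,215),('top4.png',145,210))]))
to(.5605,-.2585,.045,0)
E
```

```text
clock: 20.6
tcp_pos: [0.5584, -0.2581, 0.0951]
tcp_rot: [[-0.001, 1.0, -0.007], [1.0, 0.001, 0.004], [0.004, -0.007, -1.0]]
wrist_force: [-0.7, 0.3, 0.5]
width: 0.0398
finger_force: 0.0
top (array([0.5564, 0.0083]), 'IoU 0.98 area 1.01 score 0.85') (array([ 0.624 , -0.2344]), 'IoU 0.54 area 0.56 score 0.74')
scene (array([0.5543, 0.0093]), 'IoU 0.93 area 0.94 score 0.87') (array([ 0.6228, -0.2583]), 'IoU 0.98 area 0.98 score 0.69')
clk 20.90 pos [ 0.5618 -0.2594  0.1005] yaw 0.1 w 0.0398 ff 0.0 q6 -0.45 zt [ 0.004 -0.002]
turn rz 0.08 then shift [ 0.0009 -0.0013  0.0555] (now-axes [ 0.001  -0.0015  0.0555] )
```

View pics/s4c.png

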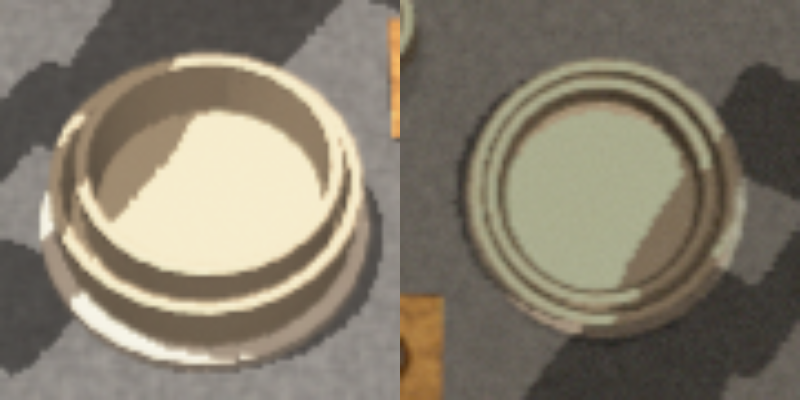

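Both views show the large bowl seated flat inside the pan. Now the medium bowl.

```bash
python3 -m handwheel '[[0,0,0,0.001,0,0.02,0.04],[0,0,0,0,0,0.025,0.04],[0,0,0,0,0,0.0105,0.04],[0,0,0,0,0,0,0.04],[0,0,0,0,0,0,0],[0,0,0,0,0,0,0],[0,0,0,0,0,0,0],[0,0,0,0,0,0,0],[0,0,0,0,0,0,0],[0,0,0,0,0,0,0]]' 60
python3 -m handwheel '[[0,0,0,0,0,-0.01,0],[0,0,0,0,0,-0.02,0],[0,0,0,0,0,-0.04,0],[0,0,0,0,0,-0.05,0],[0,0,0,0,0,0,0]]'
python3 - <<'E'
from h import *
from to import to
vision.get_image('scene'); b=robot.observe()['tcp_pos'][2]-.045
print(b,fit('scene','bowl_medium',(.622,-.2585),b))
to(.495,.008,.165,0)
E
```

```text
clock: 22.15
tcp_pos: [0.561, -0.2582, 0.0435]
tcp_rot: [[-0.001, 1.0, 0.001], [1.0, 0.001, -0.0], [-0.0, 0.001, -1.0]]
wrist_force: [-1.1, 1.7, 6.0]
width: 0.0091
finger_force: 55.7
clock: 22.78
tcp_pos: [0.5624, -0.2591, 0.1669]
tcp_rot: [[-0.001, 1.0, 0.006], [1.0, 0.001, -0.003], [-0.003, 0.006, -1.0]]
wrist_force: [0.6, -0.1, -1.7]
width: 0.009
finger_force: 58.2
0.11911295868370521 (array([ 0.6264, -0.2577]), 'IoU 0.87 area 0.88 score 0.95')
clk 22.88 pos [ 0.5596 -0.2577  0.1622] yaw 0.1 w 0.0093 ff 58.2 q6 -0.45 zt [-0.002  0.001]
turn rz 0.07 then shift [ 0.2657 -0.0646 -0.0028] (now-axes [ 0.2658 -0.0643 -0.0024] )
```

```bash
python3 -m handwheel '[[0,0,0,0.025,-0.006,0,0],[0,0,0,0.045,-0.011,0,0],[0,0,0,0.05,-0.012,0,0],[0,0,0,0.05,-0.012,0,0],[0,0,0,0.045,-0.011,0,0],[0,0,0,0.034,-0.008,0,0],[0,0,0,0.0175,-0.0045,0,0],[0,0,0,0,0,0,0]]'
python3 to.py .495 .009 .0745 0
```

```text
clock: 23.88
tcp_pos: [0.495, 0.0087, 0.1619]
tcp_rot: [[-0.003, 1.0, -0.003], [1.0, 0.003, -0.0], [-0.0, -0.003, -1.0]]
wrist_force: [0.4, 0.6, -2.6]
width: 0.0093
finger_force: 58.1
clk 23.88 pos [0.495  0.0087 0.1619] yaw 0.2 w 0.0093 ff 58.1 q6 -0.01 zt [-0.003 -0.   ]
turn rz 0.17 then shift [ 0.0003 -0.      0.0874] (now-axes [0.0003 0.0002 0.0874] )
```

```bash
python3 -m handwheel '[[0,0,0,0,0,0.03,0],[0,0,0,0,0,0.03,0],[0,0,0,0,0,0.015,0],[0,0,0,0,0,0.006,0],[0,0,0,0,0,0.003,0],[0,0,0,0,0,0,0]]'
python3 to.py .495 .009 .0745 0
```

```text
clock: 24.62
tcp_pos: [0.4965, 0.0082, 0.0795]
tcp_rot: [[-0.001, 1.0, 0.001], [1.0, 0.001, -0.0], [-0.0, 0.001, -1.0]]
wrist_force: [0.4, -0.2, -2.7]
width: 0.0089
finger_force: 58.2
clk 24.62 pos [0.4965 0.0082 0.0795] yaw 0.1 w 0.0089 ff 58.2 q6 -0.01 zt [ 0.001 -0.   ]
turn rz 0.06 then shift [ 0.0008 -0.0015  0.005 ] (now-axes [ 0.0008 -0.0015  0.005 ] )
```

```bash
python3 -m handwheel '[[0,0,0,0,-0.001,0.003,0],[0,0,0,0,0,0.0015,0],[0,0,0,0,0,0,0]]'
python3 -m handwheel '[[0,0,0,0,0,0,0.015],[0,0,0,0,0,0,0.025],[0,0,0,0,0,0,0.03],[0,0,0,0,0,0,0.03],[0,0,0,0,0,-0.03,0.03],[0,0,0,0,0,-0.06,0.03],[0,0,0,0,0,-0.04,0.05],[0,0,0,0,0,-0.02,0.09],[0,0,0,0,0,0,0.09]]'
python3 to.py .677 .1735 .2 90
```

```text
clock: 25.0
tcp_pos: [0.4947, 0.0084, 0.0749]
tcp_rot: [[-0.001, 1.0, 0.0], [1.0, 0.001, 0.0], [0.0, 0.0, -1.0]]
wrist_force: [-2.2, -0.6, 3.7]
width: 0.0089
finger_force: 58.7
clock: 26.12
tcp_pos: [0.4955, 0.0083, 0.2256]
tcp_rot: [[-0.001, 1.0, 0.003], [1.0, 0.001, 0.0], [0.0, 0.003, -1.0]]
wrist_force: [0.5, 0.9, -0.4]
width: 0.0568
finger_force: 0.0
clk 26.12 pos [0.4955 0.0083 0.2256] yaw 0.1 w 0.0568 ff 0.0 q6 -0.01 zt [0.003 0.   ]
turn rz -89.94 then shift [-0.1815  0.1652  0.0256] (now-axes [0.165  0.1816 0.0262] )
```

```bash
python3 -m handwheel '[[0,0,0,0.033,0.036,0,0.09],[0,0,0,0.033,0.036,0,0.09],[0,0,0,0.033,0.036,0,0.09],[0,0,0,0.033,0.037,0,0.09],[0,0,0,0.033,0.036,0,0.09],[0,0,0,0,0,0.03,0.09],[0,0,0,0,0,0,0.09],[0,0,0,0,0,0,0.09]]'
python3 - <<'E'
from h import *
from to import to
for c in('top','scene'):
    save(c,c+'5.png'); print(c,fit(c,'beaker',(.677,.1735)),fit(c,'bowl_medium',(.557,.008),.03),fit(c,'bowl_large',(.557,.008),.021))
s=robot.observe();save('wrist','w5.png');print(fit('wrist','beaker',(.677,.1735),0,s))
cv2.imwrite('pics/s5c.png',np.hstack([cv2.resize(cv2.imread('pics/'+f)[a:a+h,b:b+w],(390,400)) for f,a,b,h,w in(('scene5.png',155,215,140,140),('top5.png',130,170,110,110))]))
to(.677,.1732,.2,0)
E
```

```text
clock: 27.12
tcp_pos: [0.6753, 0.1731, 0.1942]
tcp_rot: [[-0.001, 1.0, -0.001], [1.0, 0.001, -0.0], [-0.0, -0.001, -1.0]]
wrist_force: [0.4, -0.1, 0.8]
width: 0.0898
finger_force: 0.0
top None (array([0.5528, 0.0072]), 'IoU 0.95 area 0.95 score 0.61') None
scene (array([0.6787, 0.1736]), 'IoU 0.93 area 0.94 score 0.88') (array([0.55  , 0.0077]), 'IoU 0.90 area 0.92 score 0.69') (array([0.5719, 0.008 ]), 'IoU 0.71 area 0.72 score 0.59')
(array([0.6781, 0.1766]), 'IoU 0.93 area 0.93 score 0.83')
clk 27.62 pos [0.6756 0.1735 0.1947] yaw 0.1 w 0.0898 ff 0.0 q6 0.23 zt [0. 0.]
turn rz 0.06 then shift [-0.0003  0.0014 -0.0053] (now-axes [-0.0003  0.0014 -0.0053] )
```

View pics/s5c.png

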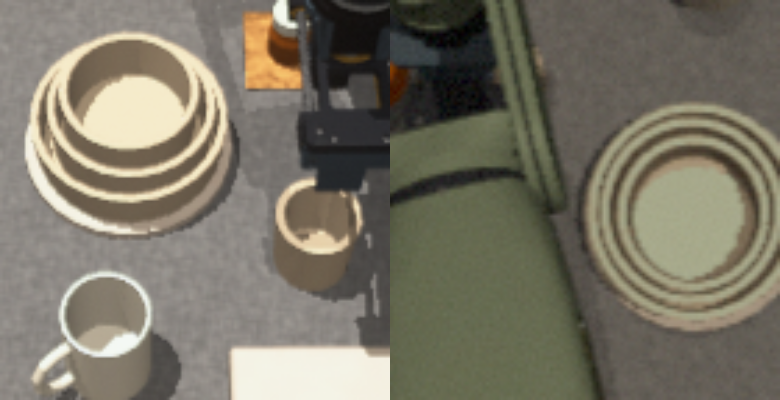

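The bowls are nested flat, and the beaker stands under the open fingers. Grip it across the rim.

```bash
python3 -m handwheel '[[0,0,0,0.001,0.002,0.04,0.0912],[0,0,0,0,0,0.04,0.0912],[0,0,0,0,0,0,0.0912]]' 30
python3 to.py .678 .174 .055 0
```

```text
clock: 28.0
tcp_pos: [0.6753, 0.174, 0.1109]
tcp_rot: [[-0.001, 1.0, -0.008], [1.0, 0.001, -0.002], [-0.002, -0.008, -1.0]]
wrist_force: [0.1, 0.1, 0.4]
width: 0.0912
finger_force: 0.0
clk 28.00 pos [0.6753 0.174  0.1109] yaw 0.1 w 0.0912 ff 0.0 q6 0.23 zt [-0.008 -0.002]
turn rz 0.07 then shift [0.     0.0027 0.0559] (now-axes [0.0001 0.0031 0.0559] )
```

```bash
python3 -m handwheel '[[0,0,0,0,0,0.02,0.0912],[0,0,0,0,0.001,0.02,0.0912],[0,0,0,0,0,0.015,0.0912],[0,0,0,0,0,0,0.0912],[0,0,0,0,0,0,0.06],[0,0,0,0,0,0,0.06],[0,0,0,0,0,0,0.06],[0,0,0,0,0,0,0.06]]' 30
python3 -m handwheel '[[0,0,0,0,0,-0.01,0.06],[0,0,0,0,0,-0.03,0.06],[0,0,0,0,0,-0.04,0.06],[0,0,0,0,0,-0.04,0.06],[0,0,0,0,0,0,0.06]]'
python3 - <<'E'
from h import *
from to import to
vision.get_image('scene'); b=robot.observe()['tcp_pos'][2]-.055
print(b,fit('scene','beaker',(.677,.1735),b))
to(.5545,.0075,.18,0)
E
```

```text
clock: 29.0
tcp_pos: [0.6788, 0.1747, 0.0607]
tcp_rot: [[-0.001, 1.0, 0.001], [1.0, 0.001, 0.0], [0.0, 0.001, -1.0]]
wrist_force: [-2.2, -1.0, 6.1]
width: 0.0749
finger_force: 30.0
clock: 29.62
tcp_pos: [0.6809, 0.175, 0.1836]
tcp_rot: [[-0.001, 1.0, 0.009], [1.0, 0.001, 0.002], [0.002, 0.009, -1.0]]
wrist_force: [0.0, 0.8, -2.8]
width: 0.0752
finger_force: 30.0
0.12569168832894803 (array([0.699 , 0.1635]), 'IoU 0.58 area 0.60 score 0.57')
clk 29.73 pos [0.6783 0.1743 0.1786] yaw 0.1 w 0.0750 ff 30.0 q6 0.23 zt [-0.001 -0.   ]
turn rz 0.06 then shift [-0.1668 -0.1238 -0.0014] (now-axes [-0.1667 -0.1239 -0.0012] )
```

```bash
python3 -m handwheel '[[0,0,0,-0.02,-0.015,0,0.06],[0,0,0,-0.035,-0.026,0,0.06],[0,0,0,-0.04,-0.03,0,0.06],[0,0,0,-0.035,-0.026,0,0.06],[0,0,0,-0.025,-0.018,0,0.06],[0,0,0,-0.012,-0.009,0,0.06],[0,0,0,0,0,0,0.06],[0,0,0,0,0,0,0.06]]'
python3 to.py .5545 .0075 .101 0
```

```text
clock: 30.72
tcp_pos: [0.5555, 0.0082, 0.179]
tcp_rot: [[-0.002, 1.0, 0.0], [1.0, 0.002, 0.001], [0.001, 0.0, -1.0]]
wrist_force: [0.2, 0.7, -1.8]
width: 0.0752
finger_force: 30.0
clk 30.73 pos [0.5555 0.0082 0.179 ] yaw 0.1 w 0.0752 ff 30.0 q6 -0.01 zt [0.    0.001]
turn rz 0.09 then shift [-0.0007 -0.001   0.078 ] (now-axes [-0.0007 -0.001   0.078 ] )
```

```bash
python3 -m handwheel '[[0,0,0,0,-0.001,0.025,0.06],[0,0,0,0,0,0.025,0.06],[0,0,0,0,0,0.015,0.06],[0,0,0,0,0,0.006,0.06],[0,0,0,0,0,0.003,0.06],[0,0,0,0,0,0,0.06]]'
python3 -m handwheel '[[0,0,0,0,0,0.002,0.06],[0,0,0,0,0,0,0.06]]'
python3 to.py .5545 .0075 .1 0
```

```text
clock: 31.48
tcp_pos: [0.5543, 0.0075, 0.1059]
tcp_rot: [[-0.001, 1.0, 0.001], [1.0, 0.001, 0.0], [0.0, 0.001, -1.0]]
wrist_force: [0.3, -0.0, -1.8]
width: 0.0748
finger_force: 30.0
clock: 31.72
tcp_pos: [0.5539, 0.0074, 0.1037]
tcp_rot: [[-0.001, 1.0, 0.0], [1.0, 0.001, 0.0], [0.0, 0.0, -1.0]]
wrist_force: [-0.8, 1.0, -1.1]
width: 0.0753
finger_force: 30.0
clk 31.73 pos [0.5539 0.0074 0.1037] yaw 0.1 w 0.0753 ff 30.0 q6 -0.01 zt [0. 0.]
turn rz 0.06 then shift [0.0001 0.0006 0.0037] (now-axes [0.0001 0.0006 0.0037] )
```

```bash
python3 -m handwheel '[[0,0,0,0,0,0.002,0.06],[0,0,0,0,0,0.001,0.06],[0,0,0,0,0,0,0.06]]'
python3 -m handwheel '[[0,0,0,0,0,0,0.08],[0,0,0,0,0,0,0.088],[0,0,0,0,0,0,0.09],[0,0,0,0,0,0,0.09],[0,0,0,0,0,-0.03,0.09],[0,0,0,0,0,-0.05,0.09],[0,0,0,0,0,-0.04,0.07],[0,0,0,0,0,-0.02,0.045],[0,0,0,0,0,0,0.045]]'
python3 to.py .55 .305 .2 0
```

```text
clock: 32.1
tcp_pos: [0.5538, 0.0074, 0.1003]
tcp_rot: [[-0.001, 1.0, -0.0], [1.0, 0.001, 0.0], [0.0, -0.0, -1.0]]
wrist_force: [-0.5, -0.5, -2.0]
width: 0.0751
finger_force: 30.0
clock: 33.22
tcp_pos: [0.5547, 0.0074, 0.2421]
tcp_rot: [[-0.001, 1.0, 0.004], [1.0, 0.001, 0.0], [0.0, 0.004, -1.0]]
wrist_force: [0.2, 0.6, -0.9]
width: 0.0628
finger_force: 0.0
clk 33.23 pos [0.5547 0.0074 0.2421] yaw 0.1 w 0.0628 ff 0.0 q6 -0.01 zt [0.004 0.   ]
turn rz 0.06 then shift [ 0.2976 -0.0047  0.0421] (now-axes [ 0.2976 -0.0045  0.0421] )
```

```bash
python3 -m handwheel '[[0,0,0,0.045,0,0,0.045],[0,0,0,0.05,0,0,0.045],[0,0,0,0.05,0,0,0.045],[0,0,0,0.05,0,0.02,0.045],[0,0,0,0.038,0,0.02,0.045],[0,0,0,0,0,0,0.045],[0,0,0,0,0,0,0.045],[0,0,0,0,0,0,0.045]]'
python3 - <<'E'
from h import *
from to import to
for c in('top','scene'):
    save(c,c+'6.png'); print(c,fit(c,'beaker',(.5545,.0075),.039),fit(c,'bowl_medium',(.5545,.0075),.03))
s=robot.observe();save('wrist','w6.png')
for r in vision.regions_of('wrist','stilt')[:3]: print(r['score'],r['at'],at_z('wrist',r['at'],.02,s))
a,b=cv2.imread('pics/scene6.png')[155:245,215:305],cv2.imread('pics/w6.png')
cv2.imwrite('pics/s6c.png',np.hstack([cv2.resize(a,(280,384)),b]))
to(.55,.305,.2,0)
E
```

```text
clock: 34.22
tcp_pos: [0.5539, 0.2393, 0.2008]
tcp_rot: [[0.0, 1.0, 0.001], [1.0, -0.0, 0.0], [0.0, 0.001, -1.0]]
wrist_force: [-0.5, 0.0, 1.0]
width: 0.0448
finger_force: 0.0
top (array([0.5531, 0.0063]), 'IoU 0.90 area 0.90 score 0.73') (array([0.5516, 0.0081]), 'IoU 0.97 area 0.97 score 0.81')
scene (array([0.5532, 0.0062]), 'IoU 0.86 area 0.86 score 0.95') (array([0.5504, 0.0071]), 'IoU 0.90 area 0.90 score 0.63')
0.55 [126.2, 246.8] [0.54789941 0.3067636  0.02      ]
clk 34.62 pos [0.5537 0.2402 0.2007] yaw 0.0 w 0.0449 ff 0.0 q6 0.39 zt [0. 0.]
turn rz 0.04 then shift [ 0.0648 -0.0037  0.0007] (now-axes [ 0.0648 -0.0036  0.0007] )
```

View pics/s6c.png

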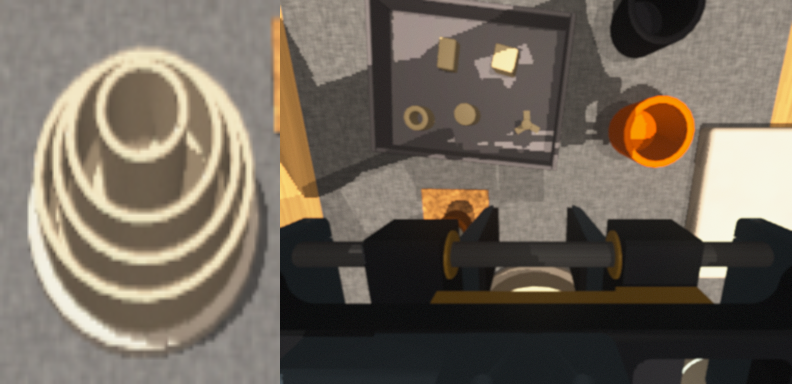

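The left crop shows the beaker seated in the nest, with all rims level. In the wrist view the stilt is at (123,247), the cylinder at (113,185) and the tube at (117,136). I'll zoom on the stilt.

```bash
python3 - <<'E'
from h import *
im=cv2.imread('pics/w6.png')[85:175,195:315]; cv2.imwrite('pics/w6c.png',cv2.resize(im,(720,540),interpolation=cv2.INTER_CUBIC))
for z in (.006,.052): print(proj('wrist',(.548,.307,z)))
for x in(.58,.589): print(proj('wrist',(x,.307,.05)))
E
```

```text
(np.float64(126.05201774484894), np.float64(247.18658565784565))
(np.float64(126.4563930067691), np.float64(246.51916249341136))
(np.float64(126.49067062463044), np.float64(274.33968101198263))
(np.float64(126.50592953588044), np.float64(282.15288303557395))
```

View pics/w6c.png

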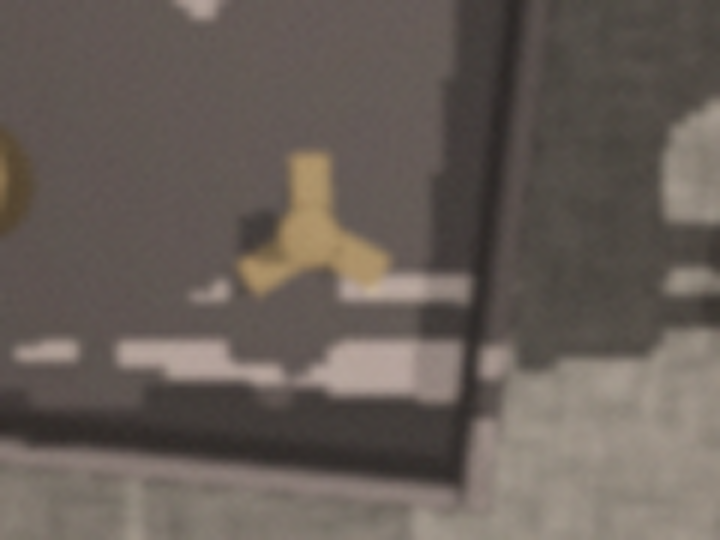

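The pin top is at wrist (123,247), giving (0.548,0.310), with about 36 mm to the nearest crate wall.

```bash
python3 -m handwheel '[[0,0,0,0.035,-0.003,0,0.03],[0,0,0,0.035,-0.003,0.03,0.03],[0,0,0,0,0,0.05,0.03],[0,0,0,0,0,0.03,0.03],[0,0,0,0,0,0,0.03],[0,0,0,0,0,0,0.03]]' 20
python3 to.py .548 .310 .027 0
```

```text
clock: 35.38
tcp_pos: [0.5486, 0.3109, 0.0919]
tcp_rot: [[-0.001, 1.0, 0.002], [1.0, 0.001, 0.001], [0.001, 0.002, -1.0]]
wrist_force: [-0.1, 0.7, 1.3]
width: 0.0296
finger_force: 0.0
clk 35.38 pos [0.5486 0.3109 0.0919] yaw 0.1 w 0.0296 ff 0.0 q6 0.50 zt [0.002 0.001]
turn rz 0.06 then shift [-0.0009 -0.0006  0.0649] (now-axes [-0.001  -0.0007  0.0649] )
```

```bash
python3 -m handwheel '[[0,0,0,0,0,0.03,0.03],[0,0,0,0,0,0.025,0.03],[0,0,0,0,0,0.01,0.03],[0,0,0,0,0,0,0.03],[0,0,0,0,0,0,0],[0,0,0,0,0,0,0],[0,0,0,0,0,0,0],[0,0,0,0,0,0,0]]' 20
python3 -m handwheel '[[0,0,0,0,0,-0.02,0],[0,0,0,0,0,-0.04,0],[0,0,0,0,0,-0.06,0],[0,0,0,0,0,-0.05,0],[0,0,0,0,0,0,0]]'
python3 - <<'E'
from h import *
from to import to
for c in('top','scene'):
    vision.get_image(c); print(c,fit(c,'beaker',(.5535,.0065),.039))
save('scene','s7.png'); cv2.imwrite('pics/s7c.png',cv2.resize(cv2.imread('pics/s7.png')[90:250,200:440],(720,480)))
to(.5535,.0065,.2,0)
E
```

```text
clock: 36.38
tcp_pos: [0.5481, 0.3107, 0.0265]
tcp_rot: [[-0.001, 1.0, 0.002], [1.0, 0.001, 0.001], [0.001, 0.002, -1.0]]
wrist_force: [0.2, -0.9, 5.8]
width: 0.0112
finger_force: 20.0
clock: 37.0
tcp_pos: [0.5496, 0.3116, 0.2002]
tcp_rot: [[-0.001, 1.0, 0.008], [1.0, 0.001, 0.005], [0.005, 0.008, -1.0]]
wrist_force: [0.5, 0.9, -1.0]
width: 0.0117
finger_force: 20.0
top (array([0.5531, 0.0059]), 'IoU 0.93 area 0.93 score 0.68')
scene (array([0.5524, 0.0066]), 'IoU 0.89 area 0.89 score 0.69')
clk 37.25 pos [0.5465 0.3098 0.1932] yaw 0.1 w 0.0113 ff 20.0 q6 0.50 zt [-0.004 -0.002]
turn rz 0.06 then shift [-0.3033  0.007  -0.0068] (now-axes [-0.3034  0.0066 -0.0062] )
```

View pics/s7c.png

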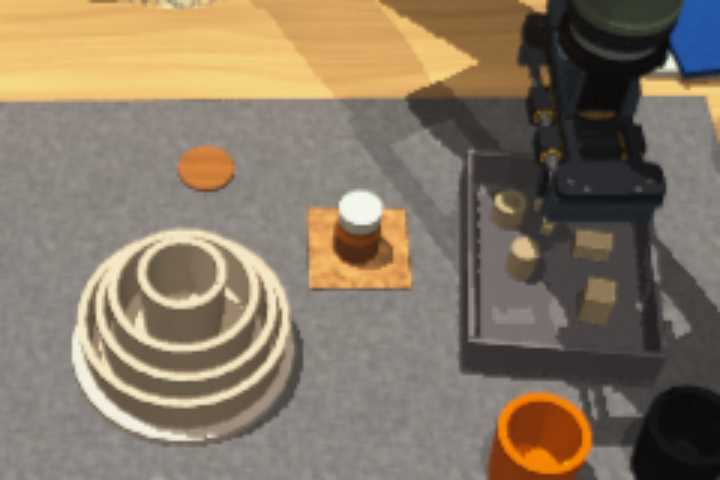

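The stilt is in the fingers (crop 545,215), and the spot where it stood is empty. Now to the beaker (crop 182,275).

```bash
python3 -m handwheel '[[0,0,0,-0.03,0.001,0,0],[0,0,0,-0.05,0.001,0,0],[0,0,0,-0.055,0.001,0,0],[0,0,0,-0.055,0.001,0,0],[0,0,0,-0.05,0.001,0,0],[0,0,0,-0.04,0.001,0,0],[0,0,0,-0.0235,0.0005,0,0],[0,0,0,0,0,0,0],[0,0,0,0,0,0.02,0],[0,0,0,0,0,0,0]]'
python3 to.py .5532 .0063 .093 0
```

```text
clock: 38.5
tcp_pos: [0.5529, 0.0078, 0.1734]
tcp_rot: [[-0.002, 1.0, -0.005], [1.0, 0.002, 0.001], [0.001, -0.005, -1.0]]
wrist_force: [-0.1, 0.5, 0.2]
width: 0.0116
finger_force: 20.0
clk 38.50 pos [0.5529 0.0078 0.1734] yaw 0.1 w 0.0116 ff 20.0 q6 -0.01 zt [-0.005  0.001]
turn rz 0.11 then shift [-0.0015  0.0003  0.0804] (now-axes [-0.0015  0.0007  0.0804] )
```

```bash
python3 -m handwheel '[[0,0,0,-0.0015,0,0.03,0],[0,0,0,0,0,0.03,0],[0,0,0,0,0,0.012,0],[0,0,0,0,0,0.006,0],[0,0,0,0,0,0,0],[0,0,0,0,0,0,0.018],[0,0,0,0,0,0,0.018],[0,0,0,0,0,0,0.018]]'
python3 -m handwheel '[[0,0,0,0,0,-0.02,0.018],[0,0,0,0,0,-0.04,0.018],[0,0,0,0,0,-0.06,0.02],[0,0,0,-0.05,0,-0.03,0.02],[0,0,0,-0.06,0,0,0.02],[0,0,0,-0.06,0,0,0.02],[0,0,0,0,0,0,0.02],[0,0,0,0,0,0,0.02]]'
python3 - <<'E'
from h import *
from to import to
for c in('top','scene'):
    save(c,c+'8.png'); print(c,fit(c,'pan',(.5585,.007),.012),fit(c,'bowl_large',(.556,.0075),.021),fit(c,'bowl_medium',(.552,.007),.03),fit(c,'beaker',(.5535,.0065),.039),fit(c,'jar',(.446,.17),.004))
t,s=[cv2.imread('pics/%s8.png'%c) for c in('top','scene')]
f=lambda im,r,c,h,w:cv2.resize(im[r:r+h,c:c+w],(400,400),interpolation=cv2.INTER_CUBIC)
cv2.imwrite('pics/e8.png',np.hstack([f(t,150,210,85,85),f(s,155,215,90,90)]))
E
```

```text
clock: 39.5
tcp_pos: [0.5546, 0.0054, 0.0979]
tcp_rot: [[-0.001, 1.0, 0.001], [1.0, 0.001, 0.0], [0.0, 0.001, -1.0]]
wrist_force: [0.1, 0.9, 0.2]
width: 0.0184
finger_force: 0.0
clock: 40.5
tcp_pos: [0.5543, -0.1643, 0.2473]
tcp_rot: [[-0.0, 1.0, -0.0], [1.0, 0.0, 0.001], [0.001, -0.0, -1.0]]
wrist_force: [-0.6, 0.7, -0.5]
width: 0.0199
finger_force: 0.0
top None None (array([0.5528, 0.0079]), 'IoU 0.94 area 0.94 score 0.79') None (array([0.4451, 0.1668]), 'IoU 0.79 area 0.79 score 0.50')
scene None (array([0.5653, 0.009 ]), 'IoU 0.80 area 0.81 score 0.76') (array([0.5511, 0.0074]), 'IoU 0.88 area 0.88 score 0.74') (array([0.552 , 0.0063]), 'IoU 0.90 area 0.92 score 0.82') (array([0.4472, 0.1674]), 'IoU 0.78 area 0.78 score 0.61')
```

View pics/e8.png

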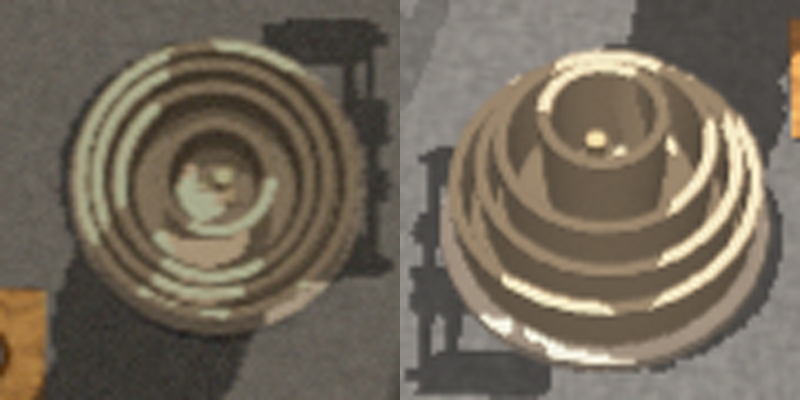

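The stilt stands in the beaker (pin at about (140,595) in the right half), the vessels are nested and level on the bat, and the arm is clear.

```bash
python3 -c "
from workcell import robot; print(robot.hand_in())"
```

```text
the job is handed in; nothing more can be done
None
```

The job is handed in, though the hand-in returned no verdict: in the last images the jar stands on the mat, the large bowl, medium bowl and beaker are nested in the pan (no small bowl was on the table), the stilt is in the beaker, and the arm is clear.

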